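# Run the touch-free check of the reach sensors

### The job

Check the touch-free reach sensors before the next session: press the large button on the amplifier fully down and let it spring back, then point straight down at the low round sensor, holding the fingertips two or three centimetres above the middle of its head for at least two seconds, and then point at the tall square sensor in the same way and finish while still pointing at it. Point only: do not touch or move any of the four sensors, do not bring the fingertips close over the other two, and leave the small button and everything else on the desk as they are.

Things in the scene. Friction and masses are not known exactly. Their poses are not given: they have to be found in the camera images.
- amp: biosignal amplifier, white case with a blue lid, 200 mm (x) by 240 mm (y) by 70 mm high, fixed to the desk; origin at the centre of its underside, z up, its slotted front face looks to its own -x. Its yaw is within 0.3 rad of zero
- start_top (a point): centre of the top of the large grey push button (34 mm across) on the amplifier's lid, 50 mm before (-x) and 60 mm to the left (+y) of the lid's centre; pressed straight down
- start (a joint): travel of the large button: 0 released, 0.006 m fully pressed (down is positive); springs back by itself, about 5 N at full travel
- test (a joint): travel of the small grey push button (18 mm across), 50 mm behind (+x) and 60 mm to the right (-y) of the lid's centre; as tall as the large one and sprung likewise; not to be pressed
- low_round_top (a point): low round reach sensor, a loose stand: dark round foot 70 mm across and 12 mm thick, a 14 mm post, and a round (50 mm across) white head 14 mm thick with a black window in its middle. The point is the centre of the head's flat top, 55 mm above the table; z up. The foot is centred under it. It stays where it stands
- tall_round_top (a point): tall round reach sensor, a loose stand: dark round foot 70 mm across and 12 mm thick, a 14 mm post, and a round (50 mm across) white head 14 mm thick with a black window in its middle. The point is the centre of the head's flat top, 115 mm above the table; z up. The foot is centred under it. It stays where it stands
- low_square_top (a point): low square reach sensor, a loose stand: dark round foot 70 mm across and 12 mm thick, a 14 mm post, and a square (46 mm) white head 14 mm thick with a black window in its middle. The point is the centre of the head's flat top, 55 mm above the table; z up. The foot is centred under it. It stays where it stands
- tall_square_top (a point): tall square reach sensor, a loose stand: dark round foot 70 mm across and 12 mm thick, a 14 mm post, and a square (46 mm) white head 14 mm thick with a black window in its middle. The point is the centre of the head's flat top, 115 mm above the table; z up. The foot is centred under it. It stays where it stands
- tin: loose steel tin with a white lid, 92 mm across, 88 mm high, origin at the centre of its underside; bystander
- carton: loose small cardboard carton, 60 by 90 by 35 mm, origin at the centre of its underside; bystander
- gelpot: loose small clear jar, 36 mm across, 45 mm high, origin at the centre of its underside; bystander among the sensors
- gelbottle: loose small white bottle, 40 mm across, 90 mm high, origin at the centre of its underside; bystander between the sensors and the amplifier
- mouse: loose black computer mouse, 100 by 60 by 32 mm, origin at the centre of its underside; bystander
- mug: loose white mug, 80 mm across, 90 mm high, origin at the centre of its underside; bystander
- driver: loose black-handled screwdriver, 160 mm long, lying on the desk; bystander

How it is judged:
On the way, in this order (a step that is already met when the one before it is completed fails the run):
1. the large button is pressed down (value of joint start above 0.0045 m), for 0.05 s.
2. the large button has sprung back and the fingertips are held just above the low round sensor for two seconds (horizontal distance between the grasp point and low_round_top below 0.022 m and z of the grasp point in the frame of low_round_top between 0.01 and 0.07 m and value of joint start below 0.002 m), for 2 s.
3. the fingertips are held just above the tall square sensor for two seconds (horizontal distance between the grasp point and tall_square_top below 0.022 m and z of the grasp point in the frame of tall_square_top between 0.01 and 0.07 m and value of joint start below 0.002 m), for 2 s.
At the end, for the whole second after the job is handed in: the fingertips still point at the tall square sensor (within 22 mm sideways of the centre of its head, at most about 50 mm above it, nothing touched); both buttons are up; the four sensors are within 6 mm and the bystanders within 15 mm of where they began (all of step 3 and value of joint test below 0.002 m and distance of each of low_round_top, tall_round_top, low_square_top, tall_square_top from where it was at the start of the episode below 0.006 m and distance of each of tin, carton, gelpot, gelbottle, mouse, mug, driver from where it was at the start of the episode below 0.015 m).
It fails at once if a sensor is touched (more than 0.5 N) (contact force between any of the fingers, the arm and low_round above 0.5 N or contact force between any of the fingers, the arm and tall_round above 0.5 N or contact force between any of the fingers, the arm and low_square above 0.5 N or contact force between any of the fingers, the arm and tall_square above 0.5 N).
It fails at once if a sensor is moved, lifted or tipped (its top by more than 6 mm) (distance of any of low_round_top, tall_round_top, low_square_top, tall_square_top from where it was at the start of the episode above 0.006 m).
It fails at once if the fingertips come close over one of the other two sensors (within 20 mm of its middle and about 35 mm of its top) ((horizontal distance between the grasp point and tall_round_top below 0.02 m and z of the grasp point in the frame of tall_round_top between 0.01 and 0.055 m) or (horizontal distance between the grasp point and low_square_top below 0.02 m and z of the grasp point in the frame of low_square_top between 0.01 and 0.055 m)).
It fails at once if the small button is pressed (value of joint test above 0.003 m).
It fails at once if a bystander is shoved, lifted or tipped over (distance of any of tin, carton, gelpot, gelbottle, mouse, mug, driver from where it was at the start of the episode above 0.015 m or angle between any of tin, gelpot, gelbottle, mug's own z axis and vertical above 0.4 rad).
It also fails if it takes over 58 s, if anything falls off the work surface, if the arm or the gripper's body presses on something with over 40 N, if the wrist force passes 120 N, or if a joint passes its speed limit or range.

### The arm

A 7-joint arm with a two-finger parallel gripper is mounted at the origin on the work surface. World frame = base frame: x ahead of the robot, y to its left, z up, the work surface at z = 0. Lengths are in m, angles in rad, forces in N, time in s.
With the tool pointing down it reaches from about 0.4 to 0.85 m from the base axis. Payload 4.5 kg.
Tool frame: the origin (TCP) lies midway between the tips of the shut fingers; the grasp point (between the pads) lies 19 mm behind it; z points along the fingers, y is the line along which they close (so a half turn about z gives the same grasp; the last joint's range is limited). The gripper opens to 88 mm and grips with 3 to 60 N. Pads are 18 mm wide; open, the fingers measure 123 mm over their backs; the gripper's body (75 mm by 187 mm) begins 45 mm behind the grasp point.
Start: joints at [1.28, 0.689, -0.195, 1.565, 0.157, 0.902, -0.215], TCP at [0.199, -0.592, 0.239] pointing down, gripper open.
Joint ranges: [-3.01, 3.01], [-0.46, 2.08], [-1.47, 1.51], [0.13, 2.56], [-1, 4.14], [0.04, 2.09], [-2.66, 2.66]. Speed limits (rad/s): [2.57, 2.57, 3.14, 3.14, 3.14, 3.14, 3.14].

### API

Orientations are given as a unit quaternion [x, y, z, w].
In Python, from plant import r gives the robot as it stands. The module is installed in compiled form; this text tells all that it offers.
- The arm moves only by the tool step_arm, never from a script. Its argument "series" is a list of rows, each a list of 7 numbers: the shift along the world's x, y, z in mm, then the turn, a rotation vector about the world's x, y, z in rad, then the closure, from 0 (fully open) to 1 (shut). A call has 1 to 20 rows; each row shifts and turns the commanded pose from where the row before left it; what a row does not reach is not made up. A row lasts 1/10 s, in which the tool goes at most 50 mm and 8.59 degrees, less where a joint would pass 70% of its speed; a pose out of reach is approached as far as the arm can. A call is refused whole if a number of a shift passes 50 or a number of a turn 0.15, either way. A call with a gripper value outside its range is refused whole. The fingers move at their own pace and stop on an object; "force" is the grip in N (left out, the last holds). Time passes only in rows, so rows that do not move let the fingers close. It gives the time, the measured TCP pose, the force, the opening and the grip force at its end, in the units of the state.
- r.get_state(): the state, without advancing time (a new reading comes with each control period).
- r.snapshot(name): name is "scene" or "top"; returns (picture, depth): 420x560x3 uint8, blue, green, red; 420x560 float32, m along the optical axis (not along the pixel's ray), 0 where there is no reading.
- r.get_calibration(name): a dict with "intrinsics" (3x3 intrinsics, pixels), "pose" (4x4, takes a point from camera to world coordinates). Camera axes: x right, y up, looking along -z (the intrinsics and any distortion apply to the point x, -y, -z); pixel columns grow to the right and rows downward; lengths in m; the calibration is good to about 2 mm. A picture is of the moment at which its call begins. get_calibration takes no time and is no camera call.
- r.finish_job(): hands the job in; it is judged then, once.
The state is a dict: "clock": time; "q": joint angles; "qd": joint speeds; "joint_torque": joint torques, N m; "tool_pos": TCP position; "eef_rot": TCP orientation; "contact_force": force on the tool from outside, world axes, zero at the start; "moment": the same for the moment, N m; "opening": opening from 0.0 (shut) to 1.0 (fully open); "finger_force": force on a finger pad.
Only numpy, scipy, OpenCV 4.12 (cv2) and the standard library are available. Lean on these libraries where they do the work, as an engineer would, in place of code of your own. Each camera call takes 0.05 s, during which the arm holds its last target. There are 200 camera calls.

## Working session

There is one attempt and no reset: what is moved stays moved. The work goes in short steps, Python scripts to look and compute and a tool call to move; the robot and the scene stay as the last step left them, time stands still between calls to the robot, and variables do not carry over. Pictures are saved under pics/ and viewed, at most 10 in all, crops included, and the job is handed in when it is done.

Besides the shell and the picture viewer there is one more tool, called after ">>>" as name(argument=value, ...), one argument or row to a line, values as JSON. step_arm: Moves the arm, as the interface text tells. Its arguments: {"type":"object","properties":{"series":{"type":"array"},"force":{"type":"number"}},"required":["series"]}

```bash
mkdir -p pics
cat > h.py <<'E'
import numpy as np, cv2
from plant import r
def world(name, depth):
    c=r.get_calibration(name); K=np.array(c["intrinsics"]); T=np.array(c["pose"])
    v,u=np.mgrid[:depth.shape[0],:depth.shape[1]]
    x=(u-K[0,2])/K[0,0]*depth; y=(v-K[1,2])/K[1,1]*depth
    P=np.stack([x,-y,-depth,np.ones_like(depth)],-1)@T.T
    return P[...,:3]
E
python3 - <<'E'
from h import *
for n in ("top","scene"):
    im,d=r.snapshot(n); cv2.imwrite(f"pics/{n}0.png",im); np.save(f"{n}_d.npy",d)
    c=r.get_calibration(n); print({k:np.round(v,3).tolist() if not isinstance(v,str) else v for k,v in c.items()}, d.min(), d.max())
s=r.get_state(); print(s)
E
```

```text
{'intrinsics': [[432.748, 0.0, 274.17], [0.0, 432.748, 204.409], [0.0, 0.0, 1.0]], 'pose': [[0.039, 0.979, -0.201, 0.28], [-0.999, 0.037, -0.011, 0.014], [-0.003, 0.202, 0.979, 1.422], [0.0, 0.0, 0.0, 1.0]]} 0.0 2.481591
{'intrinsics': [[546.753, 0.0, 276.857], [0.0, 546.753, 208.589], [0.0, 0.0, 1.0]], 'pose': [[-0.104, -0.556, 0.825, 1.707], [0.995, -0.06, 0.084, 0.146], [0.003, 0.829, 0.559, 0.878], [0.0, 0.0, 0.0, 1.0]]} 0.0 3.9999187
{'clock': 0.1, 'q': array([ 1.27979993,  0.68984082, -0.19455253,  1.566167  ,  0.15731487,
        0.90248657, -0.21507342]), 'qd': array([ 0.00061756, -0.00181145, -0.00079911, -0.00279433, -0.00060877,
        0.00052899, -0.00173728]), 'joint_torque': array([-2.81128989e-03, -5.28494024e+01, -1.27109874e+00, -1.53835684e+01,
       -5.24941867e-02,  1.98660950e-03,  1.07936896e-05]), 'tool_pos': array([ 0.19925624, -0.59183867,  0.23804752]), 'eef_rot': array([ 9.86831724e-01,  1.61748510e-01, -1.72250884e-04, -7.34153250e-04]), 'contact_force': array([-0.05285216,  0.32213263,  0.02663835]), 'moment': array([-2.94192411e-05,  1.89646685e-02, -2.85361068e-02]), 'finger_force': 0.0, 'opening': 1.0006896001005925}
```

View pics/top0.png

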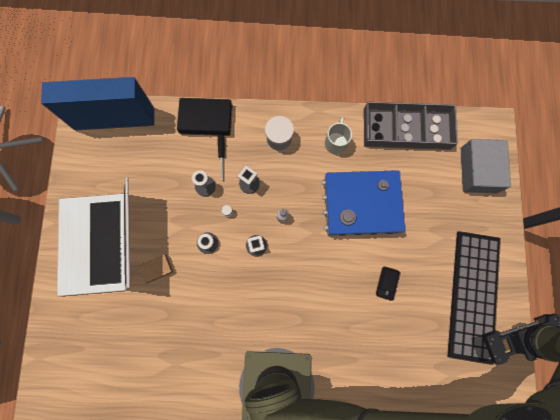

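View pics/scene0.png

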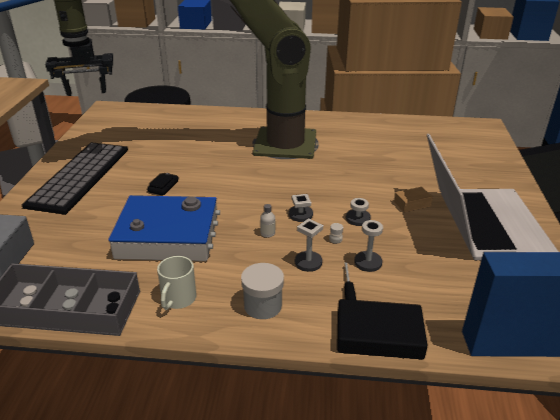

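The top view has x up and y to the left. The amp is at (365,203), with the large button at (348,217) and the small one at (384,185). The four heads are at about (200,178) tall round, (248,175) tall square, (206,242) low round and (256,244) low square. The gelpot is at (227,211) and the gelbottle at (283,215).

Run:
```python
from h import *
for n,px in (("top",dict(tr=(200,178),ts=(248,175),lr=(206,242),ls=(256,244),big=(348,217),small=(384,185),pot=(227,211),bot=(283,215),lid=(365,203),tin=(279,130),mug=(339,137))),
          ("scene",dict(tr=(372,229),ts=(310,229),lr=(359,205),ls=(301,200),big=(191,204),small=(137,225),pot=(336,230),bot=(267,215)))):
    P=world(n,np.load(n+"_d.npy"))
    v,u=np.mgrid[:420,:560]
    for k,(a,b) in px.items():
        z0={'t':.115,'l':.055}.get(k[0]) if k in('tr','ts','lr','ls') else None
        near=(np.hypot(u-a,v-b)<22)
        if z0: m=near&(abs(P[...,2]-z0)<.009)
        else:
            zz=np.median(P[b-1:b+2,a-1:a+2,2]); m=near&(abs(P[...,2]-zz)<.005)
        q=P[m]; q=q[np.hypot(*(q[:,:2]-P[b,a,:2]).T)<.06]
        if len(q)==0: print(n,k,"none",P[b,a].round(3)); continue
        lo,hi=q[:,:2].min(0),q[:,:2].max(0)
        print(n,k,len(q),"px",P[b,a].round(3),"mean",q.mean(0).round(3),"mid",((lo+hi)/2).round(3),"size",(hi-lo).round(3))
    if n=="top":
        m=(np.hypot(u-365,v-203)<60)&(abs(P[...,2]-.075)<.02)
        print("amp",cv2.minAreaRect(P[m][:,:2].astype(np.float32)*1000),P[m][:,2].mean())
        im=cv2.imread("pics/top0.png"); cv2.imwrite("pics/crop1.png",cv2.resize(im[150:270,170:420],None,fx=3,fy=3,interpolation=cv2.INTER_CUBIC))
```

```text
top tr 200 px [0.625 0.264 0.113] mean [0.625 0.264 0.116] mid [0.627 0.265] size [0.049 0.048]
top ts 222 px [0.64  0.114 0.115] mean [0.64  0.116 0.116] mid [0.642 0.116] size [0.061 0.059]
top lr 194 px [0.432 0.241 0.053] mean [0.435 0.243 0.056] mid [0.434 0.243] size [0.048 0.049]
top ls 209 px [0.431 0.082 0.056] mean [0.432 0.083 0.056] mid [0.433 0.082] size [0.055 0.052]
top big 96 px [ 0.522 -0.202  0.094] mean [ 0.525 -0.203  0.092] mid [ 0.524 -0.205] size [0.039 0.04 ]
top small 24 px [ 0.63  -0.316  0.094] mean [ 0.632 -0.315  0.093] mid [ 0.63  -0.315] size [0.019 0.016]
top pot 74 px [0.536 0.181 0.048] mean [0.54  0.182 0.046] mid [0.54  0.183] size [0.033 0.03 ]
top bot 23 px [0.522 0.    0.09 ] mean [0.531 0.002 0.089] mid [0.53  0.002] size [0.017 0.016]
top lid 958 px [ 0.574 -0.26   0.072] mean [ 0.574 -0.261  0.071] mid [ 0.574 -0.26 ] size [0.118 0.116]
top tin 567 px [0.802 0.023 0.091] mean [0.805 0.022 0.09 ] mid [0.806 0.023] size [0.094 0.092]
top mug 306 px [ 0.816 -0.184  0.011] mean [ 0.813 -0.185  0.004] mid [ 0.815 -0.184] size [0.117 0.117]
amp ((6
[... 220 characters left out ...]
ne ts 285 px [0.659 0.118 0.114] mean [0.65  0.116 0.114] mid [0.645 0.116] size [0.066 0.06 ]
scene lr 180 px [0.458 0.242 0.058] mean [0.444 0.242 0.054] mid [0.439 0.242] size [0.052 0.049]
scene ls 196 px [0.442 0.084 0.053] mean [0.442 0.082 0.054] mid [0.439 0.082] size [0.058 0.055]
scene big 95 px [ 0.545 -0.198  0.088] mean [ 0.537 -0.202  0.086] mid [ 0.534 -0.203] size [0.044 0.047]
scene small 79 px [ 0.643 -0.313  0.081] mean [ 0.643 -0.315  0.082] mid [ 0.638 -0.316] size [0.035 0.033]
scene pot 95 px [0.558 0.182 0.043] mean [0.547 0.182 0.044] mid [0.545 0.182] size [0.036 0.031]
scene bot 62 px [0.538 0.001 0.063] mean [0.542 0.002 0.063] mid [0.544 0.   ] size [0.028 0.032]
```

View pics/crop1.png

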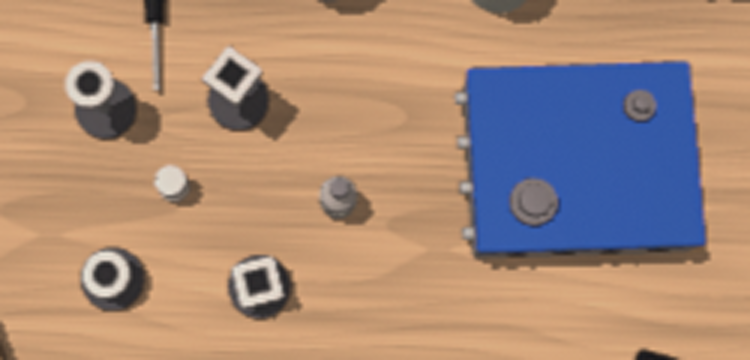

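The crop confirms the sensors, and the measured heights agree: tall heads 0.116 m, low heads 0.056 m, button tops about 0.093 m. Next I move above the large button and shut the fingers on the way.

>>> step_arm(
  series=[
    [27,32,-4,0,0,0,1],
    [27,32,-4,0,0,0,1],
    [27,32,-4,0,0,0,1],
    [27,32,-4,0,0,0,1],
    [27,32,-4,0,0,0,1],
    [27,32,-4,0,0,0,1],
    [27,32,-4,0,0,0,1],
    [27,32,-4,0,0,0,1],
    [27,32,-4,0,0,0,1],
    [27,32,-4,0,0,0,1],
    [27,32,-4,0,0,0,1],
    [27,32,-4,0,0,0,1],
    [0,0,0,0,0,0,1],
    [0,0,0,0,0,0,1],
    [0,0,0,0,0,0,1],
  ],
)

```text
clock: 1.6
tool_pos: [0.5222, -0.2098, 0.1905]
eef_rot: [0.987, 0.161, -0.001, 0.0]
contact_force: [0.0, -0.3, 0.6]
opening: 0.005
finger_force: 0.0
```

>>> step_arm(
  series=[
    [2,5,-20,0,0,0,1],
    [0,0,-25,0,0,0,1],
    [0,0,-25,0,0,0,1],
    [0,0,-15,0,0,0,1],
    [0,0,-5,0,0,0,1],
    [0,0,-4,0,0,0,1],
    [0,0,0,0,0,0,1],
    [0,0,0,0,0,0,1],
  ],
)

```text
clock: 2.4
tool_pos: [0.5258, -0.2039, 0.0975]
eef_rot: [0.987, 0.161, 0.001, 0.0]
contact_force: [0.4, 0.6, 0.9]
opening: 0.004
finger_force: 0.0
```

>>> step_arm(
  series=[
    [0,0,-2,0,0,0,1],
    [0,0,-2,0,0,0,1],
    [0,0,-2,0,0,0,1],
    [0,0,-2,0,0,0,1],
    [0,0,0,0,0,0,1],
    [0,0,0,0,0,0,1],
  ],
)

```text
clock: 3.0
tool_pos: [0.5258, -0.2034, 0.0889]
eef_rot: [0.987, 0.162, 0.0, 0.0]
contact_force: [-0.3, 0.1, 3.3]
opening: 0.002
finger_force: 1.7
```

>>> step_arm(
  series=[
    [0,0,-1,0,0,0,1],
    [0,0,-1,0,0,0,1],
    [0,0,-1,0,0,0,1],
    [0,0,-1,0,0,0,1],
    [0,0,0,0,0,0,1],
    [0,0,0,0,0,0,1],
  ],
)

```text
clock: 3.6
tool_pos: [0.5258, -0.2034, 0.0863]
eef_rot: [0.987, 0.162, 0.001, 0.0]
contact_force: [-3.6, 1.6, 17.2]
opening: 0.001
finger_force: 8.5
```

The force is 17 N, well above the spring's 5 N, after about 6 mm of travel, so the button is at its stop. Now I lift straight up and travel high to the low round sensor.

>>> step_arm(
  series=[
    [0,0,10,0,0,0,1],
    [0,0,30,0,0,0,1],
    [0,0,40,0,0,0,1],
    [0,0,40,0,0,0,1],
    [-6,30,0,0,0,0,1],
    [-6,30,0,0,0,0,1],
    [-6,30,0,0,0,0,1],
    [-6,30,0,0,0,0,1],
    [-6,30,0,0,0,0,1],
    [-6,30,0,0,0,0,1],
    [-6,30,0,0,0,0,1],
    [-6,30,0,0,0,0,1],
    [-6,30,0,0,0,0,1],
    [-6,30,0,0,0,0,1],
    [-6,30,0,0,0,0,1],
    [-6,30,0,0,0,0,1],
    [-6,30,0,0,0,0,1],
    [-6,30,0,0,0,0,1],
    [-6,26,0,0,0,0,1],
    [0,0,0,0,0,0,1],
  ],
)

```text
clock: 5.6
tool_pos: [0.4338, 0.2471, 0.2044]
eef_rot: [0.986, 0.165, -0.0, -0.001]
contact_force: [0.1, -1.2, 0.4]
opening: 0.007
finger_force: 0.0
```

>>> step_arm(
  series=[
    [0,0,0,0,0,0,1],
    [0,0,0,0,0,0,1],
  ],
)

```text
clock: 5.8
tool_pos: [0.4356, 0.2409, 0.2045]
eef_rot: [0.987, 0.161, -0.0, 0.001]
contact_force: [-0.3, -0.2, -0.2]
opening: -0.0
finger_force: 0.0
```

>>> step_arm(
  series=[
    [0,1,-30,0,0,0,1],
    [0,0,-30,0,0,0,1],
    [0,0,-25,0,0,0,1],
    [0,0,-20,0,0,0,1],
    [0,0,-10,0,0,0,1],
    [0,0,-8,0,0,0,1],
    [0,0,0,0,0,0,1],
    [0,0,0,0,0,0,1],
  ],
)

```text
clock: 6.6
tool_pos: [0.4359, 0.2436, 0.0823]
eef_rot: [0.987, 0.161, 0.0, -0.0]
contact_force: [0.5, -0.2, 0.3]
opening: 0.008
finger_force: 0.0
```

Run:
```python
from h import *
print(r.get_state()["tool_pos"])
im,d=r.snapshot("top"); P=world("top",d); print("big",np.median(P[215:220,346:351,2]))
im,d=r.snapshot("scene"); cv2.imwrite("pics/s2.png",cv2.resize(im[120:300,200:440],None,fx=3,fy=3))
```

```text
[0.4359384  0.24360112 0.0823093 ]
big 0.09324247923210005
```

View pics/s2.png

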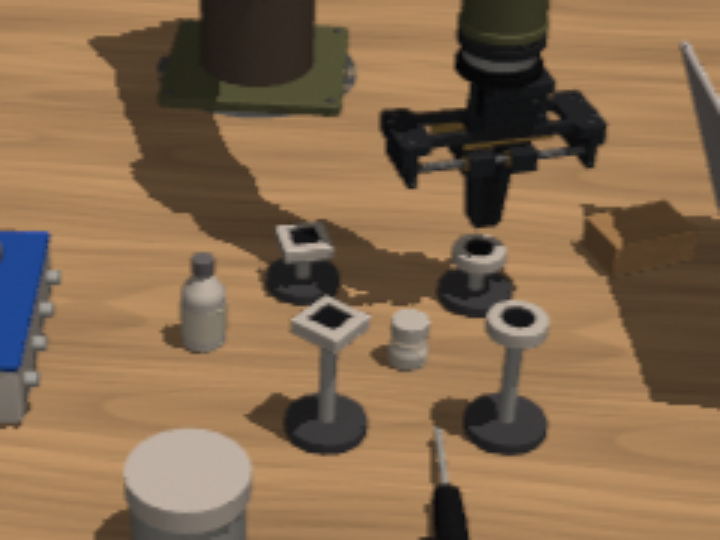

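The shut fingertips hover over the low round head at about (483,235) in the crop. All four sensors are standing, and the large button reads 0.093 m, so it is back up. I now hold for 3 s, then rise.

>>> step_arm(
  series=[
    [0,0,0,0,0,0,1],
    [0,0,0,0,0,0,1],
    [0,0,0,0,0,0,1],
    [0,0,0,0,0,0,1],
    [0,0,0,0,0,0,1],
    [0,0,0,0,0,0,1],
    [0,0,0,0,0,0,1],
    [0,0,0,0,0,0,1],
    [0,0,0,0,0,0,1],
    [0,0,0,0,0,0,1],
    [0,0,0,0,0,0,1],
    [0,0,0,0,0,0,1],
    [0,0,0,0,0,0,1],
    [0,0,0,0,0,0,1],
    [0,0,0,0,0,0,1],
    [0,0,0,0,0,0,1],
    [0,0,0,0,0,0,1],
    [0,0,0,0,0,0,1],
    [0,0,0,0,0,0,1],
    [0,0,0,0,0,0,1],
  ],
)

```text
clock: 8.7
tool_pos: [0.4355, 0.2437, 0.0817]
eef_rot: [0.987, 0.162, 0.0, 0.0]
contact_force: [0.1, -0.3, 0.3]
opening: 0.007
finger_force: 0.0
```

>>> step_arm(
  series=[
    [0,0,0,0,0,0,1],
    [0,0,0,0,0,0,1],
    [0,0,0,0,0,0,1],
    [0,0,0,0,0,0,1],
    [0,0,0,0,0,0,1],
    [0,0,0,0,0,0,1],
    [0,0,0,0,0,0,1],
    [0,0,0,0,0,0,1],
    [0,0,0,0,0,0,1],
    [0,0,0,0,0,0,1],
    [0,0,20,0,0,0,1],
    [0,0,40,0,0,0,1],
    [0,0,40,0,0,0,1],
    [0,0,38,0,0,0,1],
    [0,0,0,0,0,0,1],
    [0,0,0,0,0,0,1],
  ],
)

```text
clock: 10.3
tool_pos: [0.4357, 0.2438, 0.2203]
eef_rot: [0.987, 0.162, 0.001, -0.0]
contact_force: [-1.0, 0.3, -0.0]
opening: 0.005
finger_force: 0.0
```

>>> step_arm(
  series=[
    [25,-16,0,0,0,0,1],
    [26,-16,0,0,0,0,1],
    [26,-16,0,0,0,0,1],
    [26,-16,0,0,0,0,1],
    [26,-16,0,0,0,0,1],
    [26,-16,0,0,0,0,1],
    [25,-16,0,0,0,0,1],
    [25,-16,0,0,0,0,1],
    [0,0,0,0,0,0,1],
    [0,0,0,0,0,0,1],
    [0,0,0,0,0,0,1],
  ],
)

```text
clock: 11.4
tool_pos: [0.6388, 0.1168, 0.2183]
eef_rot: [0.987, 0.162, -0.002, -0.0]
contact_force: [-0.8, 0.4, -0.4]
opening: 0.004
finger_force: 0.0
```

>>> step_arm(
  series=[
    [2,0,-25,0,0,0,1],
    [0,0,-25,0,0,0,1],
    [0,0,-18,0,0,0,1],
    [0,0,-10,0,0,0,1],
    [0,0,0,0,0,0,1],
    [0,0,0,0,0,0,1],
    [0,0,0,0,0,0,1],
    [0,0,0,0,0,0,1],
    [0,0,0,0,0,0,1],
    [0,0,0,0,0,0,1],
    [0,0,0,0,0,0,1],
    [0,0,0,0,0,0,1],
    [0,0,0,0,0,0,1],
    [0,0,0,0,0,0,1],
    [0,0,0,0,0,0,1],
    [0,0,0,0,0,0,1],
    [0,0,0,0,0,0,1],
    [0,0,0,0,0,0,1],
    [0,0,0,0,0,0,1],
    [0,0,0,0,0,0,1],
  ],
)

```text
clock: 13.4
tool_pos: [0.6425, 0.1156, 0.1417]
eef_rot: [0.987, 0.162, 0.0, 0.0]
contact_force: [-0.6, 0.3, -0.1]
opening: 0.007
finger_force: 0.0
```

>>> step_arm(
  series=[
    [0,0,0,0,0,0,1],
    [0,0,0,0,0,0,1],
    [0,0,0,0,0,0,1],
    [0,0,0,0,0,0,1],
    [0,0,0,0,0,0,1],
    [0,0,0,0,0,0,1],
    [0,0,0,0,0,0,1],
    [0,0,0,0,0,0,1],
    [0,0,0,0,0,0,1],
    [0,0,0,0,0,0,1],
    [0,0,0,0,0,0,1],
    [0,0,0,0,0,0,1],
    [0,0,0,0,0,0,1],
    [0,0,0,0,0,0,1],
    [0,0,0,0,0,0,1],
  ],
)

```text
clock: 14.9
tool_pos: [0.6425, 0.1157, 0.1417]
eef_rot: [0.987, 0.162, 0.0, 0.0]
contact_force: [0.7, 0.2, 0.7]
opening: 0.008
finger_force: 0.0
```

Run:
```python
from h import *
print(r.get_state()["tool_pos"])
im,d=r.snapshot("scene"); cv2.imwrite("pics/s3.png",cv2.resize(im[120:300,200:440],None,fx=3,fy=3))
```

```text
[0.64249409 0.11567745 0.14174088]
```

View pics/s3.png

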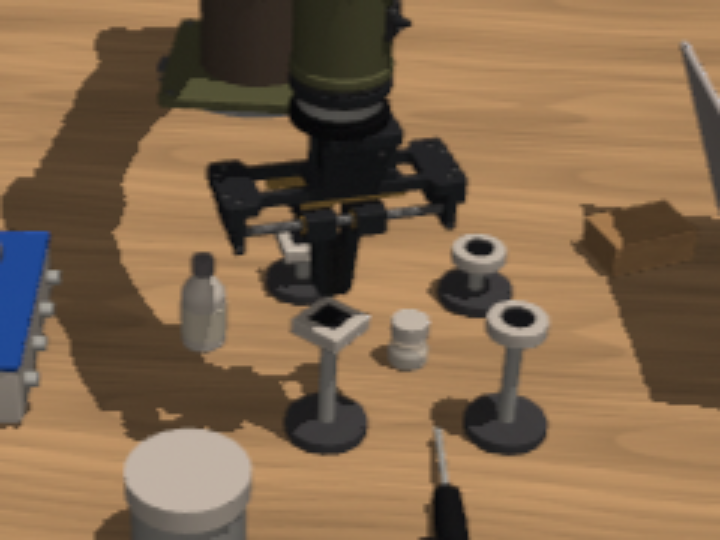

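The fingertips, at about (333,290) in the crop, point at the middle of the tall square head at (331,320), with a clear gap of about 26 mm. They have held there for over 3 s, and all the stands and bystanders in the crop are where they were.

```bash
python3 -c "
from plant import r
print(r.finish_job())"
```

```text
the job is handed in; nothing more can be done
None
```

The job is handed in, but no verdict came back: I pressed the large button fully (it sprang back), pointed at the low round sensor for about 3 s, then at the tall square sensor for over 3 s, and finished there about 26 mm above its head, with no sign in the forces or pictures of touching a sensor or moving anything.

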